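# Unstack the gift boxes onto their display plinths

### The arm

A 6-joint arm with a two-finger parallel gripper is mounted at the origin on the work surface; the furniture and walls round the work are solid. World frame = base frame: x ahead of the robot, y to its left, z up, the work surface at z = 0. Lengths are in m, angles in rad, forces in N, time in s.
With the tool pointing down it reaches from about 0.325 to 0.85 m from the base axis. Payload 4.4 kg.
Tool frame: the origin (TCP) lies between the finger pads; the fingertips stand 19 mm ahead of it and the grasp point (between the pads) is the TCP (bot.tip_extent is the distance from the TCP to the fingertips, in m); z points along the fingers, y is the direction in which the jaws open and shut (so a half turn about z gives the same grasp; the last joint's range is limited). The gripper opens to 94 mm and grips with 3 to 60 N. Pads are 16 mm wide; open, the fingers measure 119 mm over their backs; the gripper's body (75 mm by 177 mm) begins 78 mm behind the grasp point.
Start: joints at [-1.454, 0.207, 1.542, -0, 1.393, -0.15], TCP at [0.152, -0.555, 0.224] pointing down, gripper open.
Joint ranges: [-2.73, 2.73], [-0.86, 2.22], [0.23, 2.46], [-1.11, 4.25], [0.08, 2.63], [-2.82, 2.82]. Speed limits (rad/s): [2.79, 2.79, 3.14, 3.14, 3.14, 3.14].

### API

Orientations are given as [roll, pitch, yaw] about the fixed x, y, z axes, in that order (R = Rz(yaw) Ry(pitch) Rx(roll)).
In Python, from plant import bot, cams gives the robot as it stands.
- The arm moves only by the tool move_arm, never from a script. Its arguments are lists of equal length, an entry for each row: "gripper": the gripper command: -1 is shut, 1 is fully open, values between are in proportion; "offset": the shift along the tool's x, y, z scaled (see below), a list of three; "delta_rot": the turn, a rotation vector about the tool's x, y, z scaled (see below), a list of three. A call has 1 to 20 rows; each row is the pose to reach, as a shift and turn from the pose commanded when the call began, along the tool's axes at that moment, turning the shorter way round; what a row does not reach only later rows make up. The controller multiplies each number of a shift by 500 mm and each number of a turn by 180 degrees. A row lasts 1/12 s, in which the tool goes at most 41.7 mm and 7.16 degrees, less where a joint would pass 70% of its speed; a pose out of reach is approached as far as the arm can. A call with a number of a shift or a turn outside -1 to 1 is refused whole. A call with a gripper value outside its range is refused whole. The fingers move at their own pace and stop on an object; "newtons" is the grip in N (left out, the last holds). Time passes only in rows, so rows that repeat a pose let the fingers close. It gives the time, the measured TCP pose, the force and the opening at its end, in the units of the state.
- bot.read_state(): the state, without advancing time (a new reading comes with each control period).
- cams.read_camera(name): name is "side" or "top"; returns the picture (384x512x3 uint8, red, green, blue); there is no depth.
- cams.calibration(name): a dict with "fx", "fy", "cx", "cy" (pixels), "rvec" (rotation vector, rad) and "tvec" (3), from world to camera coordinates, as OpenCV has them. Camera axes: x right, y down, z forward; pixel columns grow to the right and rows downward; lengths in m; the calibration is good to about 2 mm. A picture is of the moment at which its call begins. calibration takes no time and is no camera call.
- bot.sign_off(): hands the job in, once; it reports no verdict.
The state is a dict: "clock": time; "joints": joint angles; "joint_velocities": joint speeds; "tau": joint torques, N m; "position": TCP position; "eef_rot": TCP orientation; "force": force on the tool from outside, world axes, zero at the start; "torque": the same for the moment, N m; "grip_width": opening from 0.0 (shut) to 1.0 (fully open).
Only numpy, scipy, OpenCV 4.12 (cv2) and the standard library are available. Lean on these libraries where they do the work, as an engineer would, in place of code of your own. Each camera call takes 0.05 s, during which the arm holds its last target. There are 200 camera calls.

### The job

Set out the gift-box display: move the red tumbler off the plinth it is standing on and stand it in the middle of the round cork mat, without ever knocking it over. Take the stack of gift boxes apart and set each box, lid up, in the middle of the plinth of its own colour, lined up lengthways with it.

Things in the scene. Friction and masses are not known exactly. Their poses are not given: they have to be found in the camera images.
- box_small: cream-white closed gift box (small one), 70 x 50 x 44 mm (x, y, z), 0.10 to 0.17 kg, rigid, lid does not come off in handling, straight sides; top of the stack. Origin: centre of its underside; x along its longer side, z up.
- box_middle: yellow-orange closed gift box (middle one), 95 x 56 x 44 mm (x, y, z), 0.14 to 0.25 kg, rigid, lid does not come off in handling, straight sides; middle of the stack. Origin: centre of its underside; x along its longer side, z up.
- box_large: green closed gift box (large one), 120 x 62 x 44 mm (x, y, z), 0.20 to 0.35 kg, rigid, lid does not come off in handling, straight sides; bottom of the stack, stands on the table. Origin: centre of its underside; x along its longer side, z up.
- plinth_small: cream-white rectangular display plinth, 140 x 90 x 14 mm (x, y, z), flat top, fixed to the table. Origin: centre of its underside on the table, the top 14 mm above it; x along its longer side, z up. The red tumbler stands on it at the start.
- plinth_middle: yellow-orange rectangular display plinth, 140 x 90 x 14 mm (x, y, z), flat top, fixed to the table. Origin: centre of its underside on the table, the top 14 mm above it; x along its longer side, z up.
- plinth_large: green rectangular display plinth, 140 x 90 x 14 mm (x, y, z), flat top, fixed to the table. Origin: centre of its underside on the table, the top 14 mm above it; x along its longer side, z up.
- tumbler: red ceramic tumbler with a diamond pattern, an open straight-sided cup, 70 mm across, 182 mm tall, about 0.24 kg, at the start upright on the cream-white plinth. Origin: centre of its underside, z up.
- mat: round cork mat, 110 mm across, 5 mm thick, fixed to the table. Origin: centre of its underside on the table, the top 5 mm above it; z up.
Not all that is in view belongs to the job. Leave any black or purple look-alike of the box_middle alone.

How it is judged:
By the outcome, as a careful person would: the job done as asked, in the order asked, and still so for the second after the job is handed in, with the robot touching nothing.
It also fails if it takes over 106 s, if anything falls off the work surface, if the arm or the gripper's body presses on something with over 40 N, if the wrist force passes 120 N, or if a joint passes its speed limit or range.

## Working session

There is one attempt and no reset: what is moved stays moved. The work goes in short steps, Python scripts to look and compute and a tool call to move; the robot and the scene stay as the last step left them, time stands still between calls to the robot, and variables do not carry over. Pictures are saved under pics/ and viewed, about 12 in all and at most 16, crops included, and the job is handed in when it is done.

Besides the shell and the picture viewer there is one more tool, called after ">>>" by a JSON object that holds its "method" and its "body", one argument or row to a line. move_arm: Moves the arm, as the interface text tells. Shifts and turns lie within -1 to 1; 1 stands for 500 mm of shift or 180 degrees of turn. Its arguments: {"type":"object","properties":{"gripper":{"type":"array"},"offset":{"type":"array"},"delta_rot":{"type":"array"},"newtons":{"type":"number"}},"required":["gripper","offset","delta_rot"]}

```bash
ls; mkdir -p pics; cat > h.py <<'E'
import numpy as np, cv2
from plant import bot, cams
def shot(n,f):
    im=cams.read_camera(n); cv2.imwrite('pics/'+f,im[:,:,::-1]); return im
def ray(n,uv):
    c=cams.calibration(n); R=cv2.Rodrigues(np.array(c['rvec'],float))[0]; t=np.array(c['tvec'],float).reshape(3)
    uv=np.atleast_2d(np.array(uv,float)); d=np.c_[(uv[:,0]-c['cx'])/c['fx'],(uv[:,1]-c['cy'])/c['fy'],np.ones(len(uv))]@R
    return -R.T@t,d
def onplane(n,uv,z):
    o,d=ray(n,uv); return o+d*((z-o[2])/d[:,2])[:,None]
def proj(n,p):
    c=cams.calibration(n); R=cv2.Rodrigues(np.array(c['rvec'],float))[0]; q=np.atleast_2d(p)@R.T+np.array(c['tvec'],float).reshape(3)
    return np.c_[q[:,0]/q[:,2]*c['fx']+c['cx'],q[:,1]/q[:,2]*c['fy']+c['cy']]
E
python3 - <<'E'
from h import *
a=shot('top','t0.png');b=shot('side','s0.png')
s=bot.read_state();print({k:np.round(v,3).tolist() for k,v in s.items()})
for n in('top','side'):print(n,ray(n,[[256,192]]))
E
```

```text
pics
{'clock': 0.1, 'joints': [-1.454, 0.207, 1.543, -0.0, 1.393, -0.151], 'joint_velocities': [-0.0, -0.0, -0.003, 0.001, -0.001, -0.0], 'tau': [0.001, -37.186, -28.229, 0.07, 0.031, -0.0], 'position': [0.152, -0.554, 0.223], 'eef_rot': [-3.14, -0.0, 0.267], 'force': [-0.052, 0.223, -0.162], 'torque': [0.04, -0.022, 0.002], 'grip_width': 0.998}
top (array([ 0.38715951, -0.05483972,  1.18013194]), array([[ 0.08358177, -0.01065841, -0.99644488]]))
side (array([0.12589676, 0.65863114, 0.77194792]), array([[ 0.32069589, -0.68770499, -0.65135496]]))
```

View pics/t0.png

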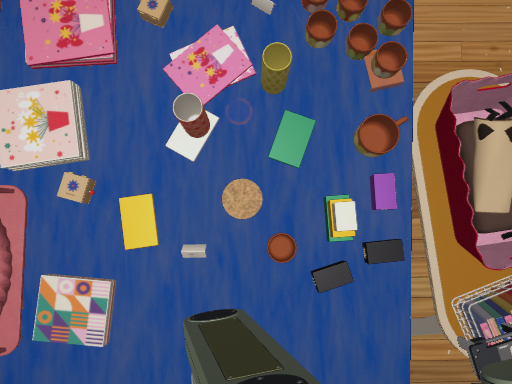

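View pics/s0.png

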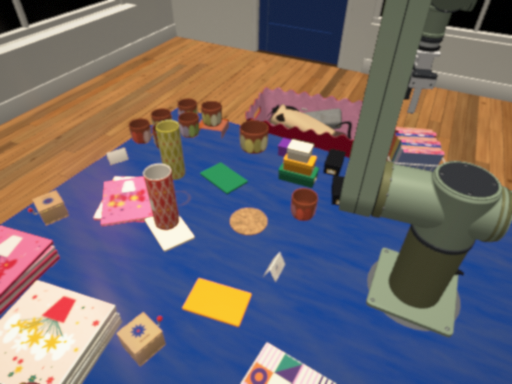

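The top view shows the red tumbler (rim about 189,105) on the white plinth (192,135), with the green-yellow vase at (276,68) as a distractor. The yellow plinth is at (139,221), the green plinth at (292,138), and the mat at (242,199). The stack is at (342,217), and next to it are the purple (384,191) and black (383,251; 332,276) look-alikes.

```bash
cat > seg.py <<'E'
from h import *
def quad(n,im,lo,hi,roi,z,show=True):
    x0,y0,x1,y1=roi; hsv=cv2.cvtColor(im,cv2.COLOR_RGB2HSV); m=np.zeros(im.shape[:2],np.uint8)
    m[y0:y1,x0:x1]=cv2.inRange(hsv,lo,hi)[y0:y1,x0:x1]
    cs=cv2.findContours(m,cv2.RETR_EXTERNAL,cv2.CHAIN_APPROX_NONE)[0]; c=max(cs,key=cv2.contourArea).reshape(-1,2)
    P=onplane(n,c,z)[:,:2]
    r=cv2.minAreaRect((P*1000).astype(np.float32)); (cx,cy),(w,h),a=r
    if w<h: w,h,a=h,w,a+90
    return (round(cx/1e3,4),round(cy/1e3,4)),(round(w),round(h)),round((a+90)%180-90,1),c
GREEN=((60,80,40),(85,255,255));YEL=((18,120,120),(32,255,255));WHITE=((0,0,150),(179,70,255));CORK=((8,50,90),(22,160,255))
E
python3 - <<'E'
from seg import *
im=cv2.imread('pics/t0.png')[:,:,::-1].copy()
for k,(col,roi,z) in dict(pl_large=(GREEN,(260,100,322,175),.014),pl_mid=(YEL,(110,185,165,255),.014),pl_small=(WHITE,(160,105,225,165),.014),mat=(CORK,(215,170,270,225),.005),small=(WHITE,(325,190,362,245),.132),mid=(YEL,(322,190,365,245),.088),large=(GREEN,(320,190,365,245),.044)).items():
    r=quad('top',im,*col,roi,z);print(k,r[:3],r[3].min(0),r[3].max(0))
c=cv2.resize(im[170:300,290:430],None,fx=4,fy=4,interpolation=2);d=cv2.resize(im[85:165,150:220],None,fx=6,fy=6,interpolation=2)[:, :420]
h=np.zeros((520,800,3),np.uint8);h[:520,:480]=c[:520,:480];h[:480,480:800]=d[:,:320]
cv2.imwrite('pics/c0.png',h[:,:,::-1])
E
```

```text
pl_large ((0.6296, -0.1661), (139, 89), -20.6) [268 110] [315 167]
pl_mid ((0.4117, 0.2469), (139, 89), 7.4) [119 194] [158 249]
pl_small ((0.6525, 0.1043), (139, 89), -30.3) [165 110] [218 160]
mat ((0.4689, -0.0281), (105, 105), -0.7) [222 179] [261 218]
small ((0.4153, -0.2804), (69, 51), 3.5) [334 201] [357 230]
mid ((0.4121, -0.28), (94, 55), 3.7) [330 198] [354 237]
large ((0.4128, -0.2793), (119, 65), 3.0) [325 195] [352 241]
```

View pics/c0.png

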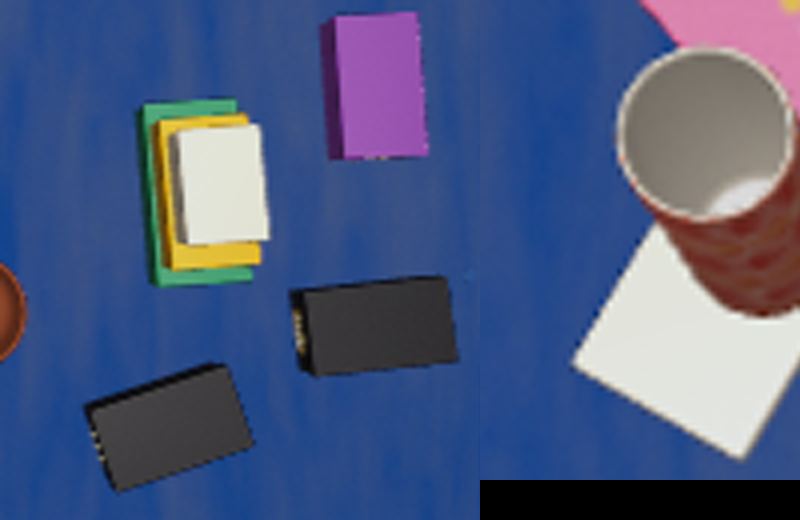

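```bash
cat > go.py <<'E'
import sys; from h import *
# go.py x y z yawdeg : offset/rot numbers from the measured pose
def go(*targets):
    s=bot.read_state(); p=np.array(s['position']); y=s['eef_rot'][2]; c,sn=np.cos(y),np.sin(y)
    print('t',round(s['clock'],2),'pos',np.round(p,4),'rpy',np.round(np.degrees(s['eef_rot']),2),'F',np.round(s['force'],1),'w',round(s['grip_width'],3))
    for t in targets:
        d=np.array(t[:3])-p; o=np.array([c*d[0]+sn*d[1],sn*d[0]-c*d[1],-d[2]])/.5
        dy=t[3]-np.degrees(y); print(t,'off',np.round(o,4).tolist(),'rotz',round(-dy/180,4),'rows',np.ceil(np.linalg.norm(d)/.0417),np.ceil(abs(dy)/7.16))
if __name__=='__main__': go(*[list(map(float,a.split(','))) for a in sys.argv[1:]])
E
python3 - <<'E'
from seg import *
im=cv2.imread('pics/t0.png')[:,:,::-1].copy()
def ext(roi,lo,hi,n=im):
    x0,y0,x1,y1=roi;hsv=cv2.cvtColor(n,cv2.COLOR_RGB2HSV);m=cv2.inRange(hsv,lo,hi)[y0:y1,x0:x1]
    c=max(cv2.findContours(m,0,1)[0],key=cv2.contourArea).reshape(-1,2)+[x0,y0];return c
# rim: light/grey interior of the cup; from crop, rim outer extremes
rim=np.array([[173.2,107],[202.6,107],[188,92.7],[188,121.8]])
P=onplane('top',rim,.196);print(P, 'ctr',P[:2].mean(0),P[2:].mean(0))
sd=cv2.imread('pics/s0.png')[:,:,::-1].copy()
print('side rim', onplane('side',[[144,176],[175,176],[159.5,165],[159.5,187]],.196),'side base',onplane('side',[[152,222],[179,222],[165,229.5]],.014))
print('vase top pts',onplane('top',[[262,53],[291,53],[277,43]],.2),'base',onplane('top',[[276,92]],0))
for nm,roi,lo,hi in(('purple',(365,165,405,215),(135,80,60),(165,255,255)),('blk1',(355,232,410,270),(0,0,0),(179,120,70)),('blk2',(305,255,358,298),(0,0,0),(179,120,70))):
    r=quad('top',im,lo,hi,roi,.044);print(nm,r[:3])
E
python3 go.py 0.152,-0.555,0.3,15 0.66,0.105,0.3,15
```

```text
[[0.6679904  0.12197279 0.196     ]
 [0.66722275 0.05455769 0.196     ]
 [0.70120753 0.0880214  0.196     ]
 [0.6330253  0.0880712  0.196     ]] ctr [0.66760658 0.08826524 0.196     ] [0.66711641 0.0880463  0.196     ]
side rim [[0.68457699 0.12128723 0.196     ]
 [0.61625005 0.08656729 0.196     ]
 [0.67837349 0.06667745 0.196     ]
 [0.62446425 0.13863622 0.196     ]] side base [[0.70635275 0.11015612 0.014     ]
 [0.63797512 0.07581932 0.014     ]
 [0.65585779 0.11766607 0.014     ]]
vase top pts [[ 0.79209048 -0.08370643  0.2       ]
 [ 0.79140112 -0.15089202  0.2       ]
 [ 0.81566502 -0.11887825  0.2       ]] base [[ 0.7630388  -0.12665695  0.        ]]
purple ((0.4804, -0.3992), (94, 64), 2.1)
blk1 ((0.3244, -0.3938), (101, 55), -84.6)
blk2 ((0.2628, -0.2584), (96, 58), -72.8)
t 0.1 pos [ 0.1515 -0.554   0.2234] rpy [-1.7989e+02 -2.0000e-02  1.5290e+01] F [-0.1  0.2 -0.2] w 0.998
[0.152, -0.555, 0.3, 15.0] off [0.0004, 0.0022, -0.1532] rotz 0.0016 rows 2.0 1.0
[0.66, 0.105, 0.3, 15.0] off [1.3285, -1.0031, -0.1532] rotz 0.0016 rows 21.0 1.0
```

```bash
python3 - <<'E'
from seg import *
sd=cv2.imread('pics/s0.png');tp=cv2.imread('pics/t0.png')
a=np.linspace(0,6.28,40)
out=[]
for n,im,(x0,y0) in(('top',tp,(155,80)),('side',sd,(130,150))):
    k=5;c=cv2.resize(im[y0:y0+90,x0:x0+75],None,fx=k,fy=k,interpolation=2)
    for z,col in((.196,(0,255,0)),(.014,(255,255,0))):
        q=proj(n,np.c_[.667+.035*np.cos(a),.088+.035*np.sin(a),0*a+z])
        cv2.polylines(c,[((q-[x0-.5,y0-.5])*k).astype(int)],True,col,1)
    out.append(c)
cv2.imwrite('pics/c1.png',np.hstack(out))
E
```

```text
(no output)
```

View pics/c1.png

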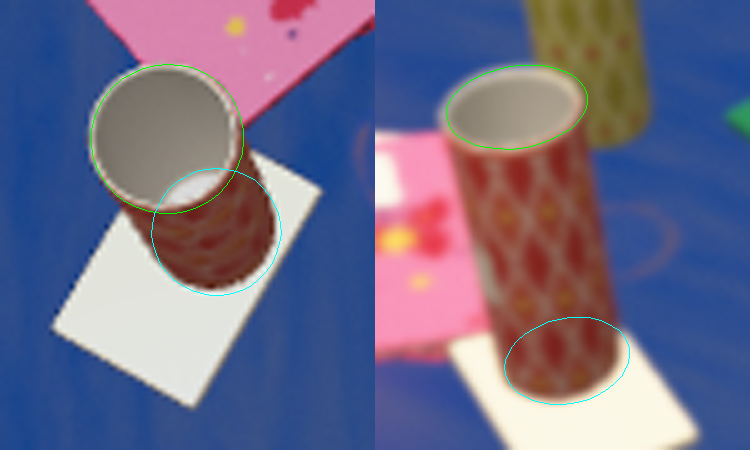

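The tumbler in the top and side views agrees with the estimate, with its axis at about (0.669, 0.090). Next is the move over it.

>>> {"method": "move_arm", "body": {
  "gripper": [1,1,1,1,1,1,1,1,1,1,1,1,1,1,1],
  "offset": [
    [0,0,-0.15],
    [0,0,-0.15],
    [0.67,-0.5,-0.15],
    [0.67,-0.5,-0.15],
    [0.67,-0.5,-0.15],
    [0.67,-0.5,-0.15],
    [0.67,-0.5,-0.15],
    [0.67,-0.5,-0.15],
    [0.67,-0.5,-0.15],
    [0.67,-0.5,-0.15],
    [0.67,-0.5,-0.15],
    [0.67,-0.5,-0.15],
    [0.67,-0.5,-0.15],
    [0.67,-0.5,-0.15],
    [0.67,-0.5,-0.15]
  ],
  "delta_rot": [
    [0,0,0],
    [0,0,0],
    [0,0,0],
    [0,0,0],
    [0,0,0],
    [0,0,0],
    [0,0,0],
    [0,0,0],
    [0,0,0],
    [0,0,0],
    [0,0,0],
    [0,0,0],
    [0,0,0],
    [0,0,0],
    [0,0,0]
  ],
  "newtons": 25
}}

```text
clock: 1.35
position: [0.4085, -0.2253, 0.2991]
eef_rot: [-3.141, 0.001, 0.268]
force: [0.1, -0.2, -0.0]
grip_width: 0.999
```

```bash
python3 go.py 0.669,0.0905,0.3,15.3
```

```text
t 1.35 pos [ 0.4085 -0.2253  0.2991] rpy [-1.7999e+02  6.0000e-02  1.5330e+01] F [ 0.1 -0.2 -0. ] w 0.999
[0.669, 0.0905, 0.3, 15.3] off [0.6695, -0.4712, -0.0019] rotz 0.0002 rows 10.0 1.0
```

>>> {"method": "move_arm", "body": {
  "gripper": [1,1,1,1,1,1,1,1,1,1,1,1,1,1],
  "offset": [
    [0.67,-0.471,0],
    [0.67,-0.471,0],
    [0.67,-0.471,0],
    [0.67,-0.471,0],
    [0.67,-0.471,0],
    [0.67,-0.471,0],
    [0.67,-0.471,0],
    [0.67,-0.471,0],
    [0.67,-0.471,0],
    [0.67,-0.471,0],
    [0.67,-0.471,0],
    [0.67,-0.471,0],
    [0.67,-0.471,0],
    [0.67,-0.471,0]
  ],
  "delta_rot": [
    [0,0,0],
    [0,0,0],
    [0,0,0],
    [0,0,0],
    [0,0,0],
    [0,0,0],
    [0,0,0],
    [0,0,0],
    [0,0,0],
    [0,0,0],
    [0,0,0],
    [0,0,0],
    [0,0,0],
    [0,0,0]
  ]
}}

```text
clock: 2.52
position: [0.6695, 0.0877, 0.2995]
eef_rot: [3.141, 0.001, 0.264]
force: [0.2, 0.2, 0.1]
grip_width: 1.002
```

```bash
python3 go.py 0.669,0.0905,0.15,15.3; python3 -c "
from h import *
s=shot('side','s1.png');cv2.imwrite('pics/s1c.png',cv2.resize(s[60:260,70:300],None,fx=3,fy=3)[:,:,::-1])"
```

```text
t 2.52 pos [0.6695 0.0877 0.2995] rpy [1.7998e+02 3.0000e-02 1.5100e+01] F [0.2 0.2 0.1] w 1.002
[0.669, 0.0905, 0.15, 15.3] off [0.0005, -0.0057, 0.299] rotz -0.0011 rows 4.0 1.0
```

View pics/s1c.png

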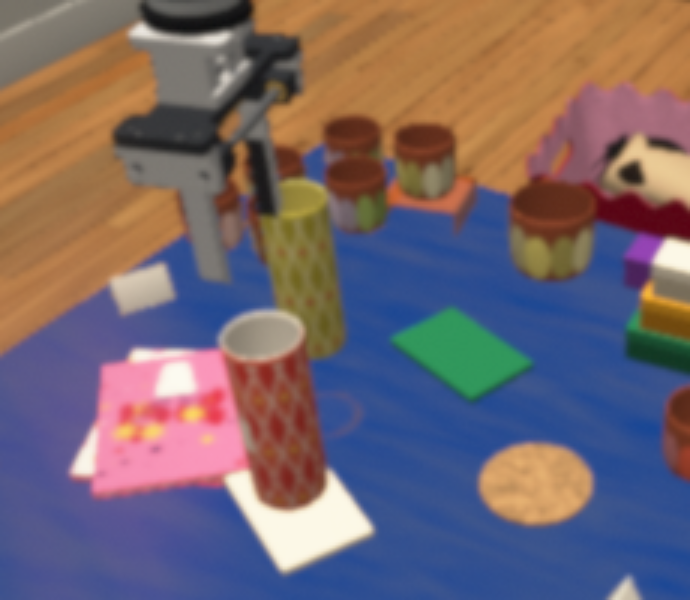

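The gripper is above the tumbler (rim at 157,172 in the full side frame), so I'm descending.

>>> {"method": "move_arm", "body": {
  "gripper": [1,1,1,1,1,1,1,1,1],
  "offset": [
    [0,-0.004,0],
    [0,-0.004,0.05],
    [0,-0.004,0.1],
    [0,-0.004,0.15],
    [0,-0.004,0.2],
    [0,-0.004,0.25],
    [0,-0.004,0.3],
    [0,-0.004,0.3],
    [0,-0.004,0.3]
  ],
  "delta_rot": [
    [0,0,0],
    [0,0,0],
    [0,0,0],
    [0,0,0],
    [0,0,0],
    [0,0,0],
    [0,0,0],
    [0,0,0],
    [0,0,0]
  ]
}}

```text
clock: 3.32
position: [0.6678, 0.0916, 0.1482]
eef_rot: [-3.141, 0.004, 0.266]
force: [0.2, 0.2, 1.7]
grip_width: 1.0
```

```bash
python3 go.py 0.669,0.0905,0.15,15.3;
```

```text
t 3.32 pos [0.6678 0.0916 0.1482] rpy [-179.95    0.2    15.24] F [0.2 0.2 1.7] w 1.0
[0.669, 0.0905, 0.15, 15.3] off [0.0017, 0.0028, -0.0036] rotz -0.0003 rows 1.0 1.0
```

>>> {"method": "move_arm", "body": {
  "gripper": [0.6,0.55,0.5,0.45,0.4,0.3,0.2,0,-0.5,-1,-1,-1],
  "offset": [
    [0,0,0],
    [0,0,0],
    [0,0,0],
    [0,0,0],
    [0,0,0],
    [0,0,0],
    [0,0,0],
    [0,0,0],
    [0,0,0],
    [0,0,0],
    [0,0,0],
    [0,0,0]
  ],
  "delta_rot": [
    [0,0,0],
    [0,0,0],
    [0,0,0],
    [0,0,0],
    [0,0,0],
    [0,0,0],
    [0,0,0],
    [0,0,0],
    [0,0,0],
    [0,0,0],
    [0,0,0],
    [0,0,0]
  ],
  "newtons": 25
}}

```text
clock: 4.32
position: [0.6706, 0.0921, 0.1514]
eef_rot: [3.14, -0.003, 0.267]
force: [0.7, -0.6, 6.6]
grip_width: 0.739
```

```bash
python3 go.py 0.669,0.0905,0.23,15.3 0.469,-0.028,0.23,15.3
```

```text
t 4.32 pos [0.6706 0.0921 0.1514] rpy [179.94  -0.18  15.28] F [ 0.7 -0.6  6.6] w 0.739
[0.669, 0.0905, 0.23, 15.3] off [-0.0038, 0.0022, -0.1572] rotz -0.0001 rows 2.0 1.0
[0.469, -0.028, 0.23, 15.3] off [-0.4522, 0.1254, -0.1572] rotz -0.0001 rows 6.0 1.0
```

>>> {"method": "move_arm", "body": {
  "gripper": [-1,-1,-1,-1,-1,-1,-1,-1,-1,-1,-1,-1,-1,-1,-1,-1,-1,-1],
  "offset": [
    [0,0,-0.03],
    [0,0,-0.07],
    [0,0,-0.12],
    [0,0,-0.16],
    [-0.03,0.01,-0.16],
    [-0.08,0.022,-0.16],
    [-0.14,0.039,-0.16],
    [-0.2,0.056,-0.16],
    [-0.26,0.072,-0.16],
    [-0.32,0.089,-0.16],
    [-0.38,0.105,-0.16],
    [-0.42,0.117,-0.16],
    [-0.44,0.122,-0.16],
    [-0.452,0.125,-0.16],
    [-0.452,0.125,-0.16],
    [-0.452,0.125,-0.16],
    [-0.452,0.125,-0.16],
    [-0.452,0.125,-0.16]
  ],
  "delta_rot": [
    [0,0,0],
    [0,0,0],
    [0,0,0],
    [0,0,0],
    [0,0,0],
    [0,0,0],
    [0,0,0],
    [0,0,0],
    [0,0,0],
    [0,0,0],
    [0,0,0],
    [0,0,0],
    [0,0,0],
    [0,0,0],
    [0,0,0],
    [0,0,0],
    [0,0,0],
    [0,0,0]
  ]
}}

```text
clock: 5.82
position: [0.4687, -0.0272, 0.2294]
eef_rot: [-3.141, -0.0, 0.268]
force: [0.1, 0.8, -3.5]
grip_width: 0.741
```

```bash
python3 go.py 0.469,-0.028,0.142,15.3; python3 -c "
from h import *
s=shot('side','s2.png');t=shot('top','t2.png')
a=cv2.resize(s[60:260,130:330],None,fx=2,fy=2);b=cv2.resize(t[90:290,140:340],None,fx=2,fy=2)
cv2.imwrite('pics/c2.png',np.hstack([a,b])[:,:,::-1])"
```

```text
t 5.82 pos [ 0.4687 -0.0272  0.2294] rpy [-1.7999e+02 -2.0000e-02  1.5340e+01] F [ 0.1  0.8 -3.5] w 0.741
[0.469, -0.028, 0.142, 15.3] off [0.0002, 0.0017, 0.1749] rotz 0.0002 rows 3.0 1.0
```

View pics/c2.png

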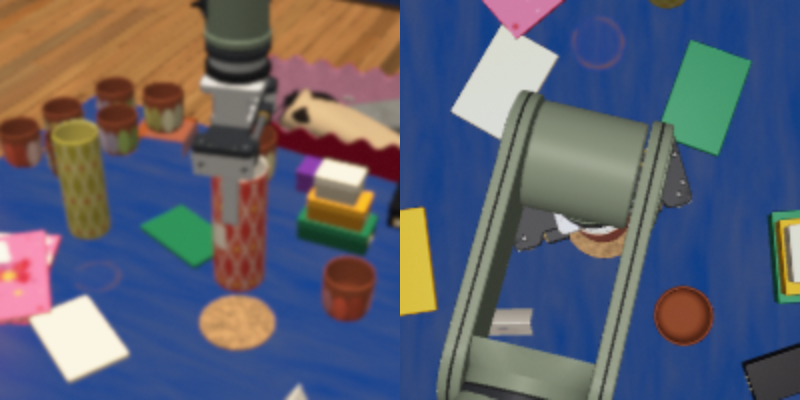

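The tumbler hangs upright in the gripper above the mat (mat at about 248,221 in the full side frame). Next I lower it.

>>> {"method": "move_arm", "body": {
  "gripper": [-1,-1,-1,-1,-1,-1,-1,-1,-1,-1,-1],
  "offset": [
    [0,0.001,0.03],
    [0,0.001,0.07],
    [0,0.001,0.11],
    [0,0.001,0.14],
    [0,0.001,0.155],
    [0,0.001,0.163],
    [0,0.001,0.168],
    [0,0.001,0.171],
    [0,0.001,0.173],
    [0,0.001,0.174],
    [0,0.001,0.174]
  ],
  "delta_rot": [
    [0,0,0],
    [0,0,0],
    [0,0,0],
    [0,0,0],
    [0,0,0],
    [0,0,0],
    [0,0,0],
    [0,0,0],
    [0,0,0],
    [0,0,0],
    [0,0,0]
  ]
}}

```text
clock: 6.83
position: [0.4684, -0.0282, 0.1431]
eef_rot: [3.141, -0.001, 0.267]
force: [1.0, -0.1, -2.4]
grip_width: 0.736
```

```bash
python3 go.py 0.469,-0.028,0.142,15.3;
```

```text
t 6.83 pos [ 0.4684 -0.0282  0.1431] rpy [ 1.7996e+02 -7.0000e-02  1.5290e+01] F [ 1.  -0.1 -2.4] w 0.736
[0.469, -0.028, 0.142, 15.3] off [0.0012, -0.0002, 0.0022] rotz -0.0001 rows 1.0 1.0
```

>>> {"method": "move_arm", "body": {
  "gripper": [-1,-1,-1,-1],
  "offset": [
    [0.001,0,0.001],
    [0.001,0,0.002],
    [0.001,0,0.003],
    [0.001,0,0.003]
  ],
  "delta_rot": [
    [0,0,0],
    [0,0,0],
    [0,0,0],
    [0,0,0]
  ]
}}

```text
clock: 7.17
position: [0.4691, -0.0281, 0.1424]
eef_rot: [3.141, -0.001, 0.267]
force: [-1.8, 0.2, 4.1]
grip_width: 0.738
```

It's in contact with the mat (+4 N), so I release it gradually and rise.

>>> {"method": "move_arm", "body": {
  "gripper": [0.5,0.55,0.65,0.8,1,1,1,1,1,1,1,1],
  "offset": [
    [0,0,0],
    [0,0,0],
    [0,0,0],
    [0,0,0],
    [0,0,0],
    [0,0,0],
    [0,0,-0.05],
    [0,0,-0.12],
    [0,0,-0.2],
    [0,0,-0.28],
    [0,0,-0.33],
    [0,0,-0.33]
  ],
  "delta_rot": [
    [0,0,0],
    [0,0,0],
    [0,0,0],
    [0,0,0],
    [0,0,0],
    [0,0,0],
    [0,0,0],
    [0,0,0],
    [0,0,0],
    [0,0,0],
    [0,0,0],
    [0,0,0]
  ]
}}

```text
clock: 8.17
position: [0.472, -0.0288, 0.3133]
eef_rot: [3.135, -0.012, 0.267]
force: [0.8, -0.5, 1.2]
grip_width: 0.998
```

```bash
python3 go.py 0.414,-0.2805,0.3,3.5
```

```text
t 8.17 pos [ 0.472  -0.0288  0.3133] rpy [179.62  -0.68  15.3 ] F [ 0.8 -0.5  1.2] w 0.998
[0.414, -0.2805, 0.3, 3.5] off [-0.2448, 0.455, 0.0265] rotz 0.0655 rows 7.0 2.0
```

>>> {"method": "move_arm", "body": {
  "gripper": [1,1,1,1,1,1,1,1,1,1,1],
  "offset": [
    [-0.24,0.455,0.0],
    [-0.24,0.455,0.0],
    [-0.24,0.455,0.0],
    [-0.24,0.455,0.0],
    [-0.24,0.455,0.0],
    [-0.24,0.455,0.0],
    [-0.24,0.455,0.0],
    [-0.24,0.455,0.0],
    [-0.24,0.455,0.0],
    [-0.24,0.455,0.0],
    [-0.24,0.455,0.0]
  ],
  "delta_rot": [
    [0,0,0.065],
    [0,0,0.065],
    [0,0,0.065],
    [0,0,0.065],
    [0,0,0.065],
    [0,0,0.065],
    [0,0,0.065],
    [0,0,0.065],
    [0,0,0.065],
    [0,0,0.065],
    [0,0,0.065]
  ]
}}

```text
clock: 9.08
position: [0.4131, -0.2774, 0.3057]
eef_rot: [-3.141, 0.0, 0.065]
force: [-0.1, -0.7, 0.3]
grip_width: 0.999
```

```bash
python3 go.py 0.4145,-0.2804,0.113,3.5; python3 -c "
from h import *
s=shot('side','s3.png');t=shot('top','t3.png')
x0,y0=210,130;t=np.ascontiguousarray(t[y0:y0+100,x0:x0+80]);k=4
c=cv2.resize(t,None,fx=k,fy=k,interpolation=2);a=np.linspace(0,6.28,50)
for z,r,col in((.187,.035,(0,255,0)),(.005,.055,(255,255,0))):
  q=proj('top',np.c_[.469+r*np.cos(a),-.028+r*np.sin(a),0*a+z]);cv2.polylines(c,[((q-[x0-.5,y0-.5])*k).astype(int)],True,col,1)
b=cv2.resize(s[130:230,200:330],None,fx=3,fy=4)
cv2.imwrite('pics/c3.png',np.hstack([c,b])[:,:,::-1])"
```

```text
t 9.08 pos [ 0.4131 -0.2774  0.3057] rpy [-179.96    0.      3.72] F [-0.1 -0.7  0.3] w 0.999
[0.4145, -0.2804, 0.113, 3.5] off [0.0024, 0.0061, 0.3854] rotz 0.0012 rows 5.0 1.0
```

View pics/c3.png

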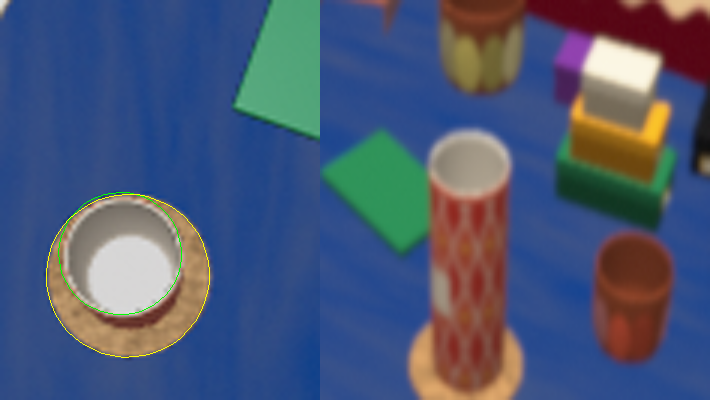

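The tumbler stands centred on the mat (rim at about 240,194 in the full frame, within 2 mm). Next I grasp the small box.

>>> {"method": "move_arm", "body": {
  "gripper": [0.8,0.7,0.7,0.7,0.7,0.7,0.7,0.7,0.7,0.7,0.7,0.7],
  "offset": [
    [0.003,0.005,0.05],
    [0.003,0.005,0.11],
    [0.003,0.005,0.17],
    [0.003,0.005,0.23],
    [0.003,0.005,0.28],
    [0.003,0.005,0.32],
    [0.003,0.005,0.35],
    [0.003,0.005,0.37],
    [0.003,0.005,0.38],
    [0.003,0.005,0.385],
    [0.003,0.005,0.385],
    [0.003,0.005,0.385]
  ],
  "delta_rot": [
    [0,0,0.001],
    [0,0,0.001],
    [0,0,0.001],
    [0,0,0.001],
    [0,0,0.001],
    [0,0,0.001],
    [0,0,0.001],
    [0,0,0.001],
    [0,0,0.001],
    [0,0,0.001],
    [0,0,0.001],
    [0,0,0.001]
  ]
}}

```text
clock: 10.18
position: [0.415, -0.2819, 0.1145]
eef_rot: [3.14, -0.001, 0.06]
force: [-0.3, -0.4, 1.0]
grip_width: 0.85
```

```bash
python3 go.py 0.4145,-0.2804,0.113,3.5
```

```text
t 10.18 pos [ 0.415  -0.2819  0.1145] rpy [ 1.7992e+02 -8.0000e-02  3.4200e+00] F [-0.3 -0.4  1. ] w 0.85
[0.4145, -0.2804, 0.113, 3.5] off [-0.0009, -0.0031, 0.0029] rotz -0.0004 rows 1.0 1.0
```

>>> {"method": "move_arm", "body": {
  "gripper": [0.5,0.3,0.2,0.1,0,-0.5,-1,-1,-1,-1],
  "offset": [
    [0,-0.003,0.001],
    [0,-0.003,0.001],
    [0,-0.003,0.001],
    [0,-0.003,0.001],
    [0,-0.003,0.001],
    [0,-0.003,0.001],
    [0,-0.003,0.001],
    [0,-0.003,0.001],
    [0,-0.003,0.001],
    [0,-0.003,0.001]
  ],
  "delta_rot": [
    [0,0,0],
    [0,0,0],
    [0,0,0],
    [0,0,0],
    [0,0,0],
    [0,0,0],
    [0,0,0],
    [0,0,0],
    [0,0,0],
    [0,0,0]
  ],
  "newtons": 25
}}

```text
clock: 11.02
position: [0.4143, -0.28, 0.1132]
eef_rot: [3.141, -0.0, 0.059]
force: [-0.3, 0.4, 2.8]
grip_width: 0.525
```

```bash
python3 go.py 0.4145,-0.2804,0.30,3.5 0.6525,0.1043,0.3,-30.3
```

```text
t 11.02 pos [ 0.4143 -0.28    0.1132] rpy [ 1.7999e+02 -1.0000e-02  3.4100e+00] F [-0.3  0.4  2.8] w 0.525
[0.4145, -0.2804, 0.3, 3.5] off [0.0003, 0.0007, -0.3736] rotz -0.0005 rows 5.0 1.0
[0.6525, 0.1043, 0.3, -30.3] off [0.5212, -0.739, -0.3736] rotz 0.1873 rows 12.0 5.0
```

>>> {"method": "move_arm", "body": {
  "gripper": [-1,-1,-1,-1,-1,-1,-1,-1,-1,-1,-1,-1,-1,-1,-1,-1,-1,-1,-1,-1],
  "offset": [
    [0,0,-0.03],
    [0,0,-0.1],
    [0,0,-0.18],
    [0,0,-0.26],
    [0,0,-0.34],
    [0,0,-0.374],
    [0.04,-0.057,-0.374],
    [0.08,-0.113,-0.374],
    [0.12,-0.17,-0.374],
    [0.17,-0.241,-0.374],
    [0.22,-0.312,-0.374],
    [0.27,-0.383,-0.374],
    [0.32,-0.454,-0.374],
    [0.37,-0.525,-0.374],
    [0.42,-0.595,-0.374],
    [0.46,-0.652,-0.374],
    [0.49,-0.695,-0.374],
    [0.51,-0.723,-0.374],
    [0.52,-0.739,-0.374],
    [0.52,-0.739,-0.374]
  ],
  "delta_rot": [
    [0,0,0],
    [0,0,0],
    [0,0,0],
    [0,0,0],
    [0,0,0],
    [0,0,0],
    [0,0,0.02],
    [0,0,0.04],
    [0,0,0.06],
    [0,0,0.08],
    [0,0,0.1],
    [0,0,0.12],
    [0,0,0.14],
    [0,0,0.16],
    [0,0,0.187],
    [0,0,0.187],
    [0,0,0.187],
    [0,0,0.187],
    [0,0,0.187],
    [0,0,0.187]
  ]
}}

```text
clock: 12.68
position: [0.6519, 0.106, 0.2983]
eef_rot: [3.141, 0.002, -0.526]
force: [-0.5, -0.1, -0.7]
grip_width: 0.529
```

```bash
python3 go.py 0.6518,0.1048,0.045,-30.3
```

```text
t 12.68 pos [0.6519 0.106  0.2983] rpy [ 1.7995e+02  1.1000e-01 -3.0110e+01] F [-0.5 -0.1 -0.7] w 0.529
[0.6518, 0.1048, 0.045, -30.3] off [0.0011, 0.0021, 0.5067] rotz 0.001 rows 7.0 1.0
```

>>> {"method": "move_arm", "body": {
  "gripper": [-1,-1,-1,-1,-1,-1,-1,-1,-1,-1,-1,-1,-1],
  "offset": [
    [0.001,0.002,0.05],
    [0.001,0.002,0.12],
    [0.001,0.002,0.19],
    [0.001,0.002,0.26],
    [0.001,0.002,0.33],
    [0.001,0.002,0.39],
    [0.001,0.002,0.44],
    [0.001,0.002,0.47],
    [0.001,0.002,0.49],
    [0.001,0.002,0.5],
    [0.001,0.002,0.505],
    [0.001,0.002,0.507],
    [0.001,0.002,0.507]
  ],
  "delta_rot": [
    [0,0,0.001],
    [0,0,0.001],
    [0,0,0.001],
    [0,0,0.001],
    [0,0,0.001],
    [0,0,0.001],
    [0,0,0.001],
    [0,0,0.001],
    [0,0,0.001],
    [0,0,0.001],
    [0,0,0.001],
    [0,0,0.001],
    [0,0,0.001]
  ]
}}

```text
clock: 13.77
position: [0.6528, 0.1029, 0.0479]
eef_rot: [-3.14, -0.002, -0.531]
force: [-0.5, 0.3, -1.1]
grip_width: 0.527
```

```bash
python3 go.py 0.6518,0.1048,0.039,-30.3
```

```text
t 13.77 pos [0.6528 0.1029 0.0479] rpy [-1.7993e+02 -1.2000e-01 -3.0450e+01] F [-0.5  0.3 -1.1] w 0.527
[0.6518, 0.1048, 0.039, -30.3] off [-0.0036, -0.0022, 0.0178] rotz -0.0008 rows 1.0 1.0
```

>>> {"method": "move_arm", "body": {
  "gripper": [-1,-1,-1,-1],
  "offset": [
    [-0.002,-0.001,0.004],
    [-0.002,-0.001,0.008],
    [-0.002,-0.001,0.01],
    [-0.002,-0.001,0.01]
  ],
  "delta_rot": [
    [0,0,0],
    [0,0,0],
    [0,0,0],
    [0,0,0]
  ]
}}

```text
clock: 14.1
position: [0.6511, 0.1043, 0.0415]
eef_rot: [-3.142, 0.0, -0.531]
force: [-0.3, -0.4, -1.1]
grip_width: 0.532
```

```bash
python3 go.py 0.6518,0.1048,0.039,-30.3
```

```text
t 14.1 pos [0.6511 0.1043 0.0415] rpy [-180.      0.    -30.42] F [-0.3 -0.4 -1.1] w 0.532
[0.6518, 0.1048, 0.039, -30.3] off [0.0008, -0.0016, 0.005] rotz -0.0007 rows 1.0 1.0
```

>>> {"method": "move_arm", "body": {
  "gripper": [-1,-1,-1,-1],
  "offset": [
    [0.001,-0.001,0.002],
    [0.001,-0.001,0.004],
    [0.001,-0.001,0.005],
    [0.001,-0.001,0.005]
  ],
  "delta_rot": [
    [0,0,0],
    [0,0,0],
    [0,0,0],
    [0,0,0]
  ]
}}

```text
clock: 14.43
position: [0.6521, 0.1044, 0.0393]
eef_rot: [-3.141, -0.0, -0.531]
force: [1.0, 0.6, -0.6]
grip_width: 0.532
```

>>> {"method": "move_arm", "body": {
  "gripper": [0.1,0.2,0.4,0.7,0.7,0.7,0.7,0.7,0.7,0.7,0.7,0.7,0.7,0.7],
  "offset": [
    [0,0,0.001],
    [0,0,0.001],
    [0,0,0.001],
    [0,0,0],
    [0,0,0],
    [0,0,-0.04],
    [0,0,-0.1],
    [0,0,-0.18],
    [0,0,-0.26],
    [0,0,-0.34],
    [0,0,-0.42],
    [0,0,-0.5],
    [0,0,-0.53],
    [0,0,-0.53]
  ],
  "delta_rot": [
    [0,0,0],
    [0,0,0],
    [0,0,0],
    [0,0,0],
    [0,0,0],
    [0,0,0],
    [0,0,0],
    [0,0,0],
    [0,0,0],
    [0,0,0],
    [0,0,0],
    [0,0,0],
    [0,0,0],
    [0,0,0]
  ]
}}

```text
clock: 15.6
position: [0.6547, 0.1044, 0.3115]
eef_rot: [-3.135, -0.011, -0.531]
force: [0.0, 0.1, 0.6]
grip_width: 0.851
```

```bash
python3 go.py 0.4121,-0.28,0.3,3.7
```

```text
t 15.6 pos [0.6547 0.1044 0.3115] rpy [-179.61   -0.62  -30.43] F [0.  0.1 0.6] w 0.851
[0.4121, -0.28, 0.3, 3.7] off [-0.0289, 0.9087, 0.023] rotz -0.1896 rows 11.0 5.0
```

>>> {"method": "move_arm", "body": {
  "gripper": [0.7,0.7,0.7,0.7,0.7,0.7,0.7,0.7,0.7,0.7,0.7,0.7,0.7,0.7,0.7],
  "offset": [
    [-0.026,0.908,0.01],
    [-0.026,0.908,0.01],
    [-0.026,0.908,0.01],
    [-0.026,0.908,0.01],
    [-0.026,0.908,0.01],
    [-0.026,0.908,0.01],
    [-0.026,0.908,0.01],
    [-0.026,0.908,0.01],
    [-0.026,0.908,0.01],
    [-0.026,0.908,0.01],
    [-0.026,0.908,0.01],
    [-0.026,0.908,0.01],
    [-0.026,0.908,0.01],
    [-0.026,0.908,0.01],
    [-0.026,0.908,0.01]
  ],
  "delta_rot": [
    [0,0,-0.19],
    [0,0,-0.19],
    [0,0,-0.19],
    [0,0,-0.19],
    [0,0,-0.19],
    [0,0,-0.19],
    [0,0,-0.19],
    [0,0,-0.19],
    [0,0,-0.19],
    [0,0,-0.19],
    [0,0,-0.19],
    [0,0,-0.19],
    [0,0,-0.19],
    [0,0,-0.19],
    [0,0,-0.19]
  ]
}}

```text
clock: 16.85
position: [0.4109, -0.2792, 0.2978]
eef_rot: [-3.14, 0.001, 0.067]
force: [-0.4, -1.0, 0.5]
grip_width: 0.849
```

```bash
python3 - <<'E'
from seg import *
from go import go
t=shot('top','t4.png')
r=quad('top',t,*WHITE,(140,75,215,165),.058);print('small placed',r[:3])
k=3;x0,y0=150,90
cv2.imwrite('pics/c4.png',cv2.resize(t[90:290,150:400],None,fx=3,fy=3,interpolation=2)[:,:,::-1])
go([.4121,-.28,.07,3.7])
E
```

```text
small placed ((0.6426, 0.0983), (134, 86), -30.2)
t 16.9 pos [ 0.4112 -0.2791  0.2981] rpy [-1.7992e+02  4.0000e-02  3.9000e+00] F [ 0.5  0.3 -0.6] w 0.851
[0.4121, -0.28, 0.07, 3.7] off [0.0017, 0.002, 0.4563] rotz 0.0011 rows 6.0 1.0
```

View pics/c4.png

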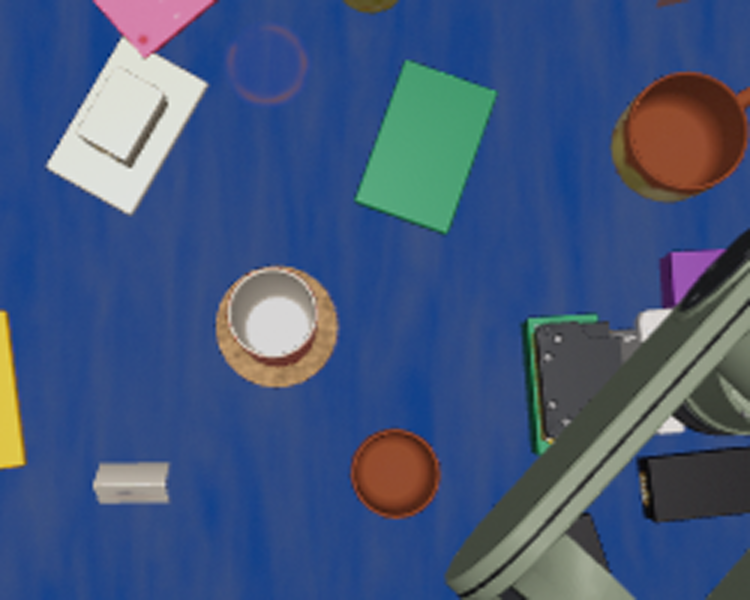

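The small box sits on the white plinth (about 190,129) and the tumbler is still upright. Next is the middle box.

>>> {"method": "move_arm", "body": {
  "gripper": [0.7,0.7,0.7,0.7,0.7,0.7,0.7,0.7,0.7,0.7,0.7,0.7,0.7],
  "offset": [
    [0.002,0.002,0.06],
    [0.002,0.002,0.14],
    [0.002,0.002,0.22],
    [0.002,0.002,0.29],
    [0.002,0.002,0.34],
    [0.002,0.002,0.38],
    [0.002,0.002,0.41],
    [0.002,0.002,0.43],
    [0.002,0.002,0.445],
    [0.002,0.002,0.45],
    [0.002,0.002,0.455],
    [0.002,0.002,0.455],
    [0.002,0.002,0.455]
  ],
  "delta_rot": [
    [0,0,0.001],
    [0,0,0.001],
    [0,0,0.001],
    [0,0,0.001],
    [0,0,0.001],
    [0,0,0.001],
    [0,0,0.001],
    [0,0,0.001],
    [0,0,0.001],
    [0,0,0.001],
    [0,0,0.001],
    [0,0,0.001],
    [0,0,0.001]
  ]
}}

```text
clock: 17.98
position: [0.4124, -0.282, 0.0723]
eef_rot: [3.14, -0.001, 0.063]
force: [0.1, 0.4, 1.1]
grip_width: 0.849
```

```bash
python3 go.py 0.4121,-0.28,0.07,3.7
```

```text
t 17.98 pos [ 0.4124 -0.282   0.0723] rpy [ 1.7992e+02 -7.0000e-02  3.5900e+00] F [0.1 0.4 1.1] w 0.849
[0.4121, -0.28, 0.07, 3.7] off [-0.0003, -0.004, 0.0047] rotz -0.0006 rows 1.0 1.0
```

>>> {"method": "move_arm", "body": {
  "gripper": [0.6,0.4,0.3,0.2,0.1,-0.5,-1,-1,-1,-1],
  "offset": [
    [0,-0.003,0.002],
    [0,-0.003,0.002],
    [0,-0.003,0.002],
    [0,-0.003,0.002],
    [0,-0.003,0.002],
    [0,-0.003,0.002],
    [0,-0.003,0.002],
    [0,-0.003,0.002],
    [0,-0.003,0.002],
    [0,-0.003,0.002]
  ],
  "delta_rot": [
    [0,0,0],
    [0,0,0],
    [0,0,0],
    [0,0,0],
    [0,0,0],
    [0,0,0],
    [0,0,0],
    [0,0,0],
    [0,0,0],
    [0,0,0]
  ],
  "newtons": 25
}}

```text
clock: 18.82
position: [0.4117, -0.2802, 0.0707]
eef_rot: [3.141, -0.0, 0.063]
force: [-1.0, -0.5, 2.9]
grip_width: 0.594
```

```bash
python3 go.py 0.412,-0.28,0.30,3.7 0.4117,0.2469,0.3,7.4
```

```text
t 18.82 pos [ 0.4117 -0.2802  0.0707] rpy [ 1.7998e+02 -1.0000e-02  3.5800e+00] F [-1.  -0.5  2.9] w 0.594
[0.412, -0.28, 0.3, 3.7] off [0.0006, -0.0004, -0.4586] rotz -0.0006 rows 6.0 1.0
[0.4117, 0.2469, 0.3, 7.4] off [0.0659, -1.0522, -0.4586] rotz -0.0212 rows 14.0 1.0
```

>>> {"method": "move_arm", "body": {
  "gripper": [-1,-1,-1,-1,-1,-1,-1,-1,-1,-1,-1,-1,-1,-1,-1,-1,-1,-1],
  "offset": [
    [0,0,-0.03],
    [0,0,-0.1],
    [0,0,-0.18],
    [0,0,-0.26],
    [0,0,-0.34],
    [0,0,-0.42],
    [0,0,-0.46],
    [0.004,-0.06,-0.46],
    [0.008,-0.12,-0.46],
    [0.012,-0.19,-0.46],
    [0.016,-0.26,-0.46],
    [0.02,-0.33,-0.46],
    [0.025,-0.4,-0.46],
    [0.03,-0.47,-0.46],
    [0.034,-0.54,-0.46],
    [0.038,-0.61,-0.46],
    [0.042,-0.68,-0.46],
    [0.047,-0.75,-0.46]
  ],
  "delta_rot": [
    [0,0,0],
    [0,0,0],
    [0,0,0],
    [0,0,0],
    [0,0,0],
    [0,0,0],
    [0,0,0],
    [0,0,0],
    [0,0,0],
    [0,0,0],
    [0,0,0],
    [0,0,0],
    [0,0,-0.021],
    [0,0,-0.021],
    [0,0,-0.021],
    [0,0,-0.021],
    [0,0,-0.021],
    [0,0,-0.021]
  ]
}}

```text
clock: 20.32
position: [0.4105, 0.0975, 0.2995]
eef_rot: [-3.141, 0.001, 0.129]
force: [0.1, -0.3, -1.7]
grip_width: 0.595
```

```bash
python3 go.py 0.4117,0.2469,0.3,7.4
```

```text
t 20.32 pos [0.4105 0.0975 0.2995] rpy [-1.7998e+02  8.0000e-02  7.3700e+00] F [ 0.1 -0.3 -1.7] w 0.595
[0.4117, 0.2469, 0.3, 7.4] off [0.0407, -0.296, -0.001] rotz -0.0002 rows 4.0 1.0
```

>>> {"method": "move_arm", "body": {
  "gripper": [-1,-1,-1,-1,-1,-1,-1,-1,-1,-1,-1,-1,-1,-1,-1,-1,-1,-1,-1,-1],
  "offset": [
    [0.01,-0.07,0],
    [0.02,-0.14,0],
    [0.03,-0.21,0],
    [0.037,-0.26,0],
    [0.04,-0.286,0],
    [0.04,-0.294,0],
    [0.04,-0.294,0],
    [0.04,-0.294,0.06],
    [0.04,-0.294,0.13],
    [0.04,-0.294,0.2],
    [0.04,-0.294,0.27],
    [0.04,-0.294,0.34],
    [0.04,-0.294,0.4],
    [0.04,-0.294,0.44],
    [0.04,-0.294,0.47],
    [0.04,-0.294,0.49],
    [0.04,-0.294,0.5],
    [0.04,-0.294,0.505],
    [0.04,-0.294,0.505],
    [0.04,-0.294,0.505]
  ],
  "delta_rot": [
    [0,0,0],
    [0,0,0],
    [0,0,0],
    [0,0,0],
    [0,0,0],
    [0,0,0],
    [0,0,0],
    [0,0,0],
    [0,0,0],
    [0,0,0],
    [0,0,0],
    [0,0,0],
    [0,0,0],
    [0,0,0],
    [0,0,0],
    [0,0,0],
    [0,0,0],
    [0,0,0],
    [0,0,0],
    [0,0,0]
  ]
}}

```text
clock: 21.98
position: [0.4136, 0.2443, 0.049]
eef_rot: [-3.141, -0.002, 0.128]
force: [-0.3, -0.9, -2.0]
grip_width: 0.595
```

```bash
python3 go.py 0.4117,0.2469,0.0407,7.4
```

```text
t 21.98 pos [0.4136 0.2443 0.049 ] rpy [-1.7998e+02 -1.2000e-01  7.3500e+00] F [-0.3 -0.9 -2. ] w 0.595
[0.4117, 0.2469, 0.0407, 7.4] off [-0.0031, -0.0057, 0.0165] rotz -0.0003 rows 1.0 1.0
```

>>> {"method": "move_arm", "body": {
  "gripper": [-1,-1,-1,-1,-1],
  "offset": [
    [-0.002,-0.004,0.004],
    [-0.002,-0.004,0.008],
    [-0.002,-0.004,0.01],
    [-0.002,-0.004,0.01],
    [-0.002,-0.004,0.01]
  ],
  "delta_rot": [
    [0,0,0],
    [0,0,0],
    [0,0,0],
    [0,0,0],
    [0,0,0]
  ]
}}

```text
clock: 22.4
position: [0.4113, 0.246, 0.043]
eef_rot: [3.142, -0.0, 0.129]
force: [0.1, 0.6, -1.4]
grip_width: 0.595
```

```bash
python3 go.py 0.4117,0.2469,0.0407,7.4
```

```text
t 22.4 pos [0.4113 0.246  0.043 ] rpy [180.    -0.     7.38] F [ 0.1  0.6 -1.4] w 0.595
[0.4117, 0.2469, 0.0407, 7.4] off [0.001, -0.0016, 0.0046] rotz -0.0001 rows 1.0 1.0
```

>>> {"method": "move_arm", "body": {
  "gripper": [-1,-1,-1,-1],
  "offset": [
    [0.001,-0.001,0.002],
    [0.001,-0.001,0.004],
    [0.001,-0.001,0.005],
    [0.001,-0.001,0.005]
  ],
  "delta_rot": [
    [0,0,0],
    [0,0,0],
    [0,0,0],
    [0,0,0]
  ]
}}

```text
clock: 22.73
position: [0.412, 0.2466, 0.0407]
eef_rot: [-3.142, -0.0, 0.129]
force: [-0.5, -1.2, 1.3]
grip_width: 0.593
```

>>> {"method": "move_arm", "body": {
  "gripper": [0.25,0.3,0.5,0.8,0.8,0.8,0.8,0.8,0.8,0.8,0.8,0.8,0.8,0.8],
  "offset": [
    [0,0,0.001],
    [0,0,0.001],
    [0,0,0.001],
    [0,0,0],
    [0,0,0],
    [0,0,-0.04],
    [0,0,-0.1],
    [0,0,-0.18],
    [0,0,-0.26],
    [0,0,-0.34],
    [0,0,-0.42],
    [0,0,-0.5],
    [0,0,-0.53],
    [0,0,-0.53]
  ],
  "delta_rot": [
    [0,0,0],
    [0,0,0],
    [0,0,0],
    [0,0,0],
    [0,0,0],
    [0,0,0],
    [0,0,0],
    [0,0,0],
    [0,0,0],
    [0,0,0],
    [0,0,0],
    [0,0,0],
    [0,0,0],
    [0,0,0]
  ]
}}

```text
clock: 23.9
position: [0.4145, 0.2476, 0.3114]
eef_rot: [-3.139, -0.011, 0.129]
force: [0.7, -0.8, -0.4]
grip_width: 0.899
```

```bash
python3 - <<'E'
from seg import *
from go import go
t=shot('top','t5.png')
r=quad('top',t,*GREEN,(320,190,365,245),.044);print('large',r[:3])
go([.4128,-.2795,.3,3.2])
E
```

```text
large ((0.4128, -0.2794), (119, 65), 2.9)
t 23.95 pos [0.413  0.247  0.3079] rpy [-179.93   -0.31    7.37] F [ 0.1 -0.3 -1.1] w 0.902
[0.4128, -0.2795, 0.3, 3.2] off [-0.1354, 1.0442, 0.0158] rotz 0.0231 rows 13.0 1.0
```

>>> {"method": "move_arm", "body": {
  "gripper": [0.8,0.8,0.8,0.8,0.8,0.8,0.8,0.8],
  "offset": [
    [-0.07,0.54,0.01],
    [-0.07,0.54,0.01],
    [-0.07,0.54,0.01],
    [-0.07,0.54,0.01],
    [-0.07,0.54,0.01],
    [-0.07,0.54,0.01],
    [-0.07,0.54,0.01],
    [-0.07,0.54,0.01]
  ],
  "delta_rot": [
    [0,0,0.023],
    [0,0,0.023],
    [0,0,0.023],
    [0,0,0.023],
    [0,0,0.023],
    [0,0,0.023],
    [0,0,0.023],
    [0,0,0.023]
  ]
}}

```text
clock: 24.62
position: [0.4101, -0.0291, 0.2974]
eef_rot: [-3.142, 0.005, 0.05]
force: [0.4, 0.4, 0.1]
grip_width: 0.9
```

```bash
python3 go.py 0.4128,-0.2805,0.3,3.3
```

```text
t 24.62 pos [ 0.4101 -0.0291  0.2974] rpy [-180.      0.3     2.85] F [0.4 0.4 0.1] w 0.9
[0.4128, -0.2805, 0.3, 3.3] off [-0.0197, 0.5024, -0.0051] rotz -0.0025 rows 7.0 1.0
```

>>> {"method": "move_arm", "body": {
  "gripper": [0.8,0.8,0.8,0.8,0.8,0.8,0.8,0.8,0.8,0.8,0.8,0.8,0.8,0.8,0.8,0.8],
  "offset": [
    [-0.022,0.504,0],
    [-0.022,0.504,0],
    [-0.022,0.504,0],
    [-0.022,0.504,0],
    [-0.022,0.504,0],
    [-0.022,0.504,0],
    [-0.022,0.504,0],
    [-0.022,0.504,0],
    [-0.022,0.504,0.07],
    [-0.022,0.504,0.14],
    [-0.022,0.504,0.21],
    [-0.022,0.504,0.28],
    [-0.022,0.504,0.34],
    [-0.022,0.504,0.38],
    [-0.022,0.504,0.4],
    [-0.022,0.504,0.4]
  ],
  "delta_rot": [
    [0,0,-0.002],
    [0,0,-0.002],
    [0,0,-0.002],
    [0,0,-0.002],
    [0,0,-0.002],
    [0,0,-0.002],
    [0,0,-0.002],
    [0,0,-0.002],
    [0,0,-0.002],
    [0,0,-0.002],
    [0,0,-0.002],
    [0,0,-0.002],
    [0,0,-0.002],
    [0,0,-0.002],
    [0,0,-0.002],
    [0,0,-0.002]
  ]
}}

```text
clock: 25.95
position: [0.4132, -0.2739, 0.0973]
eef_rot: [-3.136, 0.005, 0.065]
force: [-0.6, 0.5, -0.6]
grip_width: 0.898
```

```bash
python3 go.py 0.4128,-0.2805,0.028,3.3
```

```text
t 25.95 pos [ 0.4132 -0.2739  0.0973] rpy [-179.66    0.28    3.72] F [-0.6  0.5 -0.6] w 0.898
[0.4128, -0.2805, 0.028, 3.3] off [-0.0016, 0.013, 0.1386] rotz 0.0023 rows 2.0 1.0
```

>>> {"method": "move_arm", "body": {
  "gripper": [0.8,0.8,0.8,0.8,0.8,0.8,0.8,0.8,0.8,0.8,0.8],
  "offset": [
    [-0.001,0.011,0],
    [-0.001,0.011,0],
    [-0.001,0.011,0],
    [-0.001,0.011,0.03],
    [-0.001,0.011,0.06],
    [-0.001,0.011,0.09],
    [-0.001,0.011,0.11],
    [-0.001,0.011,0.125],
    [-0.001,0.011,0.132],
    [-0.001,0.011,0.134],
    [-0.001,0.011,0.134]
  ],
  "delta_rot": [
    [0,0,0.002],
    [0,0,0.002],
    [0,0,0.002],
    [0,0,0.002],
    [0,0,0.002],
    [0,0,0.002],
    [0,0,0.002],
    [0,0,0.002],
    [0,0,0.002],
    [0,0,0.002],
    [0,0,0.002]
  ]
}}

```text
clock: 26.87
position: [0.4151, -0.2838, 0.0338]
eef_rot: [3.141, -0.0, 0.056]
force: [-0.0, -0.5, 0.1]
grip_width: 0.897
```

```bash
python3 go.py 0.4128,-0.2805,0.028,3.3
```

```text
t 26.87 pos [ 0.4151 -0.2838  0.0338] rpy [ 1.7997e+02 -3.0000e-02  3.2200e+00] F [-0.  -0.5  0.1] w 0.897
[0.4128, -0.2805, 0.028, 3.3] off [-0.0041, -0.0068, 0.0116] rotz -0.0004 rows 1.0 1.0
```

>>> {"method": "move_arm", "body": {
  "gripper": [0.8,0.7,0.6,0.5,0.4,0.3,0,-0.5,-1,-1,-1,-1],
  "offset": [
    [-0.004,-0.006,0.006],
    [-0.004,-0.006,0.01],
    [-0.004,-0.006,0.01],
    [-0.004,-0.006,0.01],
    [-0.004,-0.006,0.01],
    [-0.004,-0.006,0.01],
    [-0.004,-0.006,0.01],
    [-0.004,-0.006,0.01],
    [-0.004,-0.006,0.01],
    [-0.004,-0.006,0.01],
    [-0.004,-0.006,0.01],
    [-0.004,-0.006,0.01]
  ],
  "delta_rot": [
    [0,0,0],
    [0,0,0],
    [0,0,0],
    [0,0,0],
    [0,0,0],
    [0,0,0],
    [0,0,0],
    [0,0,0],
    [0,0,0],
    [0,0,0],
    [0,0,0],
    [0,0,0]
  ],
  "newtons": 30
}}

```text
clock: 27.87
position: [0.4128, -0.281, 0.0287]
eef_rot: [3.141, -0.0, 0.056]
force: [0.3, -1.0, 1.5]
grip_width: 0.659
```

```bash
python3 go.py 0.4128,-0.2805,0.28,3.3 0.6296,-0.1661,0.28,-20.6
```

```text
t 27.87 pos [ 0.4128 -0.281   0.0287] rpy [ 1.7996e+02 -3.0000e-02  3.2300e+00] F [ 0.3 -1.   1.5] w 0.659
[0.4128, -0.2805, 0.28, 3.3] off [0.0, -0.0009, -0.5027] rotz -0.0004 rows 7.0 1.0
[0.6296, -0.1661, 0.28, -20.6] off [0.4458, -0.2049, -0.5027] rotz 0.1324 rows 9.0 4.0
```

>>> {"method": "move_arm", "body": {
  "gripper": [-1,-1,-1,-1,-1,-1,-1,-1,-1,-1,-1,-1,-1,-1,-1,-1,-1,-1,-1,-1],
  "offset": [
    [0,0,-0.03],
    [0,0,-0.1],
    [0,0,-0.18],
    [0,0,-0.26],
    [0,0,-0.34],
    [0,0,-0.41],
    [0,0,-0.47],
    [0,0,-0.5],
    [0.04,-0.018,-0.5],
    [0.1,-0.046,-0.5],
    [0.16,-0.074,-0.5],
    [0.22,-0.101,-0.5],
    [0.28,-0.129,-0.5],
    [0.34,-0.156,-0.5],
    [0.39,-0.179,-0.5],
    [0.42,-0.193,-0.5],
    [0.44,-0.202,-0.5],
    [0.446,-0.205,-0.5],
    [0.446,-0.205,-0.5],
    [0.446,-0.205,-0.5]
  ],
  "delta_rot": [
    [0,0,0],
    [0,0,0],
    [0,0,0],
    [0,0,0],
    [0,0,0],
    [0,0,0],
    [0,0,0],
    [0,0,0],
    [0,0,0.02],
    [0,0,0.04],
    [0,0,0.06],
    [0,0,0.08],
    [0,0,0.1],
    [0,0,0.12],
    [0,0,0.132],
    [0,0,0.132],
    [0,0,0.132],
    [0,0,0.132],
    [0,0,0.132],
    [0,0,0.132]
  ]
}}

```text
clock: 29.53
position: [0.6284, -0.1661, 0.2778]
eef_rot: [3.141, 0.002, -0.359]
force: [-0.7, -0.3, -3.3]
grip_width: 0.66
```

```bash
python3 go.py 0.6296,-0.1661,0.0427,-20.6
```

```text
t 29.53 pos [ 0.6284 -0.1661  0.2778] rpy [ 1.7997e+02  1.1000e-01 -2.0560e+01] F [-0.7 -0.3 -3.3] w 0.66
[0.6296, -0.1661, 0.0427, -20.6] off [0.0022, -0.0008, 0.4703] rotz 0.0002 rows 6.0 1.0
```

>>> {"method": "move_arm", "body": {
  "gripper": [-1,-1,-1,-1,-1,-1,-1,-1,-1,-1,-1,-1,-1,-1],
  "offset": [
    [0.001,0,0.05],
    [0.001,0,0.12],
    [0.001,0,0.19],
    [0.001,0,0.26],
    [0.001,0,0.32],
    [0.001,0,0.37],
    [0.001,0,0.41],
    [0.001,0,0.435],
    [0.001,0,0.45],
    [0.001,0,0.457],
    [0.001,0,0.46],
    [0.001,0,0.46],
    [0.001,0,0.46],
    [0.001,0,0.46]
  ],
  "delta_rot": [
    [0,0,0],
    [0,0,0],
    [0,0,0],
    [0,0,0],
    [0,0,0],
    [0,0,0],
    [0,0,0],
    [0,0,0],
    [0,0,0],
    [0,0,0],
    [0,0,0],
    [0,0,0],
    [0,0,0],
    [0,0,0]
  ]
}}

```text
clock: 30.7
position: [0.631, -0.1663, 0.0501]
eef_rot: [3.141, -0.003, -0.358]
force: [0.2, -0.6, -2.1]
grip_width: 0.656
```

```bash
python3 go.py 0.6296,-0.1661,0.0427,-20.6
```

```text
t 30.7 pos [ 0.631  -0.1663  0.0501] rpy [ 1.7999e+02 -1.6000e-01 -2.0530e+01] F [ 0.2 -0.6 -2.1] w 0.656
[0.6296, -0.1661, 0.0427, -20.6] off [-0.0028, 0.0006, 0.0147] rotz 0.0004 rows 1.0 1.0
```

>>> {"method": "move_arm", "body": {
  "gripper": [-1,-1,-1,-1,-1],
  "offset": [
    [-0.002,0,0.004],
    [-0.002,0,0.008],
    [-0.002,0,0.01],
    [-0.002,0,0.01],
    [-0.002,0,0.01]
  ],
  "delta_rot": [
    [0,0,0],
    [0,0,0],
    [0,0,0],
    [0,0,0],
    [0,0,0]
  ]
}}

```text
clock: 31.12
position: [0.6288, -0.1654, 0.0432]
eef_rot: [-3.142, 0.001, -0.358]
force: [-0.1, 0.0, -2.7]
grip_width: 0.654
```

```bash
python3 go.py 0.6296,-0.1661,0.0427,-20.6
```

```text
t 31.12 pos [ 0.6288 -0.1654  0.0432] rpy [-1.800e+02  3.000e-02 -2.053e+01] F [-0.1  0.  -2.7] w 0.654
[0.6296, -0.1661, 0.0427, -20.6] off [0.002, 0.0007, 0.0009] rotz 0.0004 rows 1.0 1.0
```

>>> {"method": "move_arm", "body": {
  "gripper": [-1,-1,-1,-1],
  "offset": [
    [0.001,0.001,0.0],
    [0.001,0.001,0.001],
    [0.001,0.001,0.002],
    [0.001,0.001,0.002]
  ],
  "delta_rot": [
    [0,0,0],
    [0,0,0],
    [0,0,0],
    [0,0,0]
  ]
}}

```text
clock: 31.45
position: [0.6295, -0.1664, 0.0427]
eef_rot: [3.142, -0.001, -0.358]
force: [-0.6, -0.1, -1.9]
grip_width: 0.654
```

>>> {"method": "move_arm", "body": {
  "gripper": [0.4,0.45,0.6,0.8,0.8,0.8,0.8,0.8,0.8,0.8,0.8,0.8,0.8,0.8],
  "offset": [
    [0,0,0],
    [0,0,0],
    [0,0,0],
    [0,0,0],
    [0,0,0],
    [0,0,-0.04],
    [0,0,-0.1],
    [0,0,-0.18],
    [0,0,-0.26],
    [0,0,-0.34],
    [0,0,-0.42],
    [0,0,-0.5],
    [0,0,-0.5],
    [0,0,-0.5]
  ],
  "delta_rot": [
    [0,0,0],
    [0,0,0],
    [0,0,0],
    [0,0,0],
    [0,0,0],
    [0,0,0],
    [0,0,0],
    [0,0,0],
    [0,0,0],
    [0,0,0],
    [0,0,0],
    [0,0,0],
    [0,0,0],
    [0,0,0]
  ]
}}

```text
clock: 32.62
position: [0.6311, -0.1669, 0.2972]
eef_rot: [3.141, -0.009, -0.358]
force: [0.3, 0.6, -0.5]
grip_width: 0.898
```

```bash
python3 go.py 0.35,-0.4,0.3,-20.6
```

```text
t 32.62 pos [ 0.6311 -0.1669  0.2972] rpy [179.98  -0.5  -20.53] F [ 0.3  0.6 -0.5] w 0.898
[0.35, -0.4, 0.3, -20.6] off [-0.363, 0.6338, -0.0056] rotz 0.0004 rows 9.0 1.0
```

Next I move the arm out of view and check everything.

>>> {"method": "move_arm", "body": {
  "gripper": [0.8,0.8,0.8,0.8,0.8,0.8,0.8,0.8,0.8,0.8,0.8,0.8,0.8],
  "offset": [
    [-0.36,0.63,0],
    [-0.36,0.63,0],
    [-0.36,0.63,0],
    [-0.36,0.63,0],
    [-0.36,0.63,0],
    [-0.36,0.63,0],
    [-0.36,0.63,0],
    [-0.36,0.63,0],
    [-0.36,0.63,0],
    [-0.36,0.63,0],
    [-0.36,0.63,0],
    [-0.36,0.63,0],
    [-0.36,0.63,0]
  ],
  "delta_rot": [
    [0,0,0],
    [0,0,0],
    [0,0,0],
    [0,0,0],
    [0,0,0],
    [0,0,0],
    [0,0,0],
    [0,0,0],
    [0,0,0],
    [0,0,0],
    [0,0,0],
    [0,0,0],
    [0,0,0]
  ]
}}

```text
clock: 33.7
position: [0.3509, -0.3968, 0.2914]
eef_rot: [-3.14, 0.001, -0.357]
force: [0.8, 0.7, 0.5]
grip_width: 0.9
```

```bash
python3 - <<'E'
from h import *
t=shot('top','t6.png');shot('side','s6.png')
k=4;out=[]
for (x,y,a,l,w) in((.6525,.1043,-30.3,70,50),(.4117,.2469,7.4,95,56),(.6296,-.1661,-20.6,120,62)):
    u0=(proj('top',[[x,y,.03]])[0]-[33,40]).astype(int);c=cv2.resize(t[u0[1]:u0[1]+80,u0[0]:u0[0]+66],None,fx=k,fy=k,interpolation=2)
    th=np.radians(a);R=np.array([[np.cos(th),-np.sin(th)],[np.sin(th),np.cos(th)]])
    for L,W,z,col in((l,w,.058,(255,0,0)),(140,90,.014,(255,0,255))):
        q=np.array([[1,1],[1,-1],[-1,-1],[-1,1]])*[L/2000,W/2000]@R.T+[x,y]
        p=proj('top',np.c_[q,np.full(4,z)]);cv2.polylines(c,[((p-u0+.5)*k).astype(int)],True,col,1)
    out.append(c)
cv2.imwrite('pics/c6.png',np.hstack(out)[:,:,::-1])
E
```

```text
(no output)
```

View pics/c6.png

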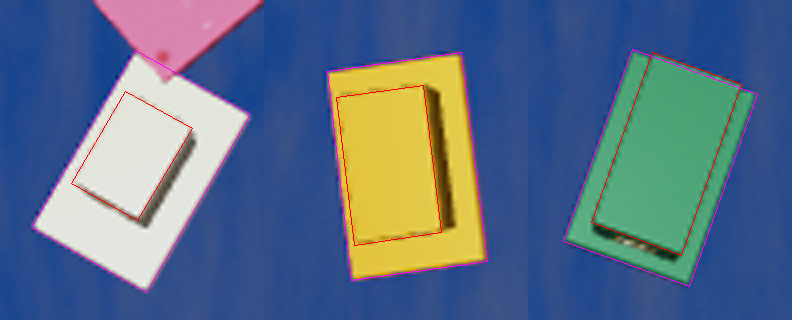

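View pics/s6.png

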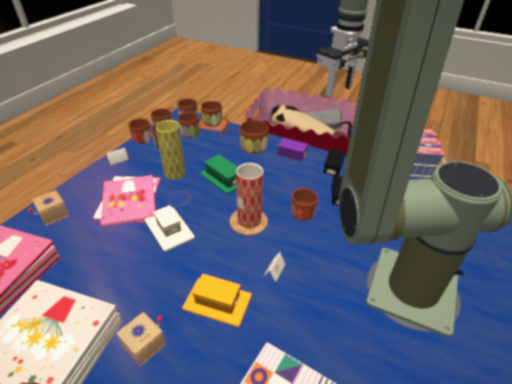

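All three boxes match the outlines drawn at the plinth centres to about 1 mm. The tumbler stands upright on the mat (249,197 in the side view) and the arm is clear.

```bash
python3 -c "
from plant import bot
print(bot.sign_off())"
```

```text
the job is handed in; nothing more can be done
None
```

The job is done and handed in at about 34 s on the robot's clock. I moved the tumbler to the mat first, then set the small, middle and large boxes on the white, yellow and green plinths.

- **Boxes:** in the final top view, each box's edges match the outline drawn at its plinth's centre and angle to about 1 mm.
- **Tumbler:** it was within about 2 mm of the mat's centre when I measured it after release. The last side view shows it still upright.
- **Clearances and forces:** the arm ended well clear of everything, with the gripper open. The largest wrist force in my readings was about 7 N, and the purple and black look-alikes were not touched.
- **Check that failed:** an automatic measurement of the small box on the white plinth was unusable. Both are white, so the colour mask picked up the whole plinth, and I used the outline check for that box instead.
- **Check that disagreed:** my first rough side-view estimate of the tumbler was about 2 cm off the top view. An enlarged overlay in both views settled it before I reached for the tumbler.

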